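# Shut and latch the paint case

### The job

Shut the paint case and latch it. Lower the open lid onto its rubber seal, tip the latch's wire loop up and over so that its bar drops in behind the catch on the front of the lid, then press the lever down until it snaps home against the case and pulls the lid tight. Leave the palette, canvas, jars, tubes and tools around it where they lie.

Things in the scene. Friction and masses are not known exactly. Their poses are not given: they have to be found in the camera images.
- case: Grey plastic paint case standing firmly on the table (it does not move), outside 180 mm deep (own x) by 240 mm wide (own y), body 105 mm tall; shut, 160 mm tall. Origin: centre of its underside. Own +x points from the latch side to the hinge side, own z up. The latch is in the middle of the face at own x = -90 mm.
- lid (a joint): Lid angle, rad: 0 = fully tight on the rim, grows as the front edge swings up (stop at 1.6). Stiff hinge: the lid stays where it is left and needs about 1 to 5 N near its front edge to push it down. Merely laid down it rests on the springy seal at about 0.023 (front edge 4 mm high); the latch pulls it to about 0.005 (the seal pushes back with about 12 N per mm at the front edge).
- lid_hinge (a point): Point on the lid's hinge axis at mid width: case own x = +90 mm, 105 mm above the table. The axis runs along the case's own y.
- lid_edge (a point): Middle of the lid's top front edge, on the lid: 180 mm from the hinge towards the latch and 55 mm above the seam when shut. The lid is a hollow shell 180 x 240 x 55 mm with a flat top, open below.
- catch (a point): The catch on the lid's front face, on the lid: a steel shelf 30 mm wide standing out 14 mm with a lip turned up 5 mm along its outer edge. This point is in the groove between lip and lid face, where the centre of the loop's bar lies when hooked, 6 mm out from the face.
- lever (a joint): Lever angle, rad: 0 = home, handle pointing down along the case's front (snapped over centre); grows as the handle swings out and up, stop at 2.4. The handle lies at this angle + 0.15 from straight down. Starts raised. It stays where it is left; over the last part of the way down it takes about 2 to 5 N at the handle, and below about 0.2 it snaps home by itself.
- lever_pivot (a point): Axis of the lever, fixed on the case: 16 mm out from its front face at mid width, 78 mm above the table; the axis runs along the case's own y.
- lever_end (a point): Free end of the lever: steel handle 30 mm wide, 3 mm thick, 56 mm long from the pivot plus a 14 mm lip bent outwards at the end; this point is the lip's end, 68 mm from the pivot. Home, the handle stands about 20 mm off the case's front, 20 to 75 mm above the table, with the lid's front rising above it to 160 mm.
- loop (a joint): Angle of the wire loop relative to the lever, rad: -2.85 = leaning back against its stop near the raised lever (the start), grows as the loop swings up and over towards the lid. It swings freely: as long as it leans outwards it falls back, and once its bar is nearer the case than the loop's own pivot it falls onto the lid by itself. When the lever is home and hooked it is about 0.14.
- loop_bar (a point): Middle of the free cross bar of the loop: 5 mm steel wire, 44 mm wide, 77 mm from the loop's pivot. That pivot is in the lever, 16 mm from the lever's axis, at the lever angle - 0.15 rad from straight down, so pressing the lever down first lowers the bar into the catch and then pulls it. With the lever raised to 2 or more and the lid down on its seal, the bar clears the catch.
- palette: White plastic palette, 130 x 200 x 16 mm with three round paint wells, lying on the table in front of the case. Bystander: leave it alone. Origin at the centre of its underside.
- paint_jar: Paint jar with a screw cap, 68 mm across, 75 mm tall, standing near the case's front corner. Bystander. Origin at the centre of its underside.
- palette_knife: Palette knife with a wooden handle, 230 mm long, lying beside the case. Bystander. Origin on the table under its ferrule.
- flat_brush: Paint brush 210 mm long, 13 mm thick, lying on the table on the latch side. Bystander. Origin on the table under its middle.
- medium_bottle: Small brown glass bottle with a black cap, 52 mm across, 115 mm tall, standing beyond the case. Bystander. Origin at the centre of its underside.
- tube_a: Paint tube 120 mm long, 16 mm thick, lying beside the palette knife. Bystander. Origin under its middle.
- tube_b: Paint tube 120 mm long, 16 mm thick, lying on the hinge side of the case. Bystander. Origin under its middle.
- canvas_panel: Small painted canvas, 150 x 200 x 18 mm, lying flat behind the case's hinge. Bystander. Origin at the centre of its underside.

How it is judged:
By the outcome, as a careful person would: the job done as asked, in the order asked, and still so for the second after the job is handed in, with the robot touching nothing.
It also fails if it takes over 54 s, if anything falls off the work surface, if the arm or the gripper's body presses on something with over 40 N, if the wrist force passes 120 N, or if a joint passes its speed limit or range.

### The arm

A 6-joint arm with a two-finger parallel gripper is mounted at the origin on the work surface. World frame = base frame: x ahead of the robot, y to its left, z up, the work surface at z = 0. Lengths are in m, angles in rad, forces in N, time in s.
With the tool pointing down it reaches from about 0.225 to 0.875 m from the base axis. Payload 3.4 kg.
Tool frame: the origin (TCP) lies midway between the tips of the shut fingers; the grasp point (between the pads) lies 19 mm behind it (bot.grip_point_offset is the distance from the TCP to the grasp point, in m); y points along the fingers, x is the direction in which the jaws open and shut, and the axes are right-handed (so a half turn about y gives the same grasp; the last joint's range is limited). The gripper opens to 85 mm and grips with 20 to 120 N. Pads are 22 mm wide; open, the fingers measure 114 mm over their backs; the gripper's body (76 mm by 85 mm) begins 54 mm behind the grasp point. The pads swing forward as they close: fully open they stand 13 mm farther back than shut.
Start: joints at [1.028, 0.276, 1.505, -0, 1.361, -0.121], TCP at [0.235, 0.525, 0.231] pointing down, gripper open.
Joint ranges: [-2.89, 2.89], [-0.75, 2.08], [0.22, 2.7], [-1.18, 4.32], [0.11, 2.71], [-2.7, 2.7]. Speed limits (rad/s): [2.57, 2.57, 3.14, 3.14, 3.14, 3.14].

### API

Orientations are given as [roll, pitch, yaw] about the fixed x, y, z axes, in that order (R = Rz(yaw) Ry(pitch) Rx(roll)).
In Python, from rig import bot gives the robot as it stands.
- The arm moves only by the shell command python3 -m crank 'ROWS'. ROWS is a JSON object of lists of equal length, an entry for each row: "rotation": the turn, a rotation vector about the tool's x, y, z in degrees, a list of three; "xyz": the shift along the tool's x, y, z in cm, a list of three; "gripper": the finger opening in cm, from 0 to 8.54. In form: {"rotation": [[ax, ay, az], ...], "xyz": [[tx, ty, tz], ...], "gripper": [gripper, ...]}. A call has 1 to 8 rows; each row is the pose to reach, as a shift and turn from the pose measured when the call began, along the tool's axes at that moment; what a row does not reach only later rows make up. A row lasts 1/12 s, in which the tool goes at most 41.7 mm and 7.16 degrees, less where a joint would pass 70% of its speed; a pose out of reach is approached as far as the arm can. A call with a gripper value outside its range is refused whole. The fingers move at their own pace and stop on an object; the grip force is fixed at half the most. Time passes only in rows, so rows that repeat a pose let the fingers close. It gives the time, the measured TCP pose, the force and the opening at its end, in the units of the state.
- bot.get_obs(): the state, without advancing time (a new reading comes with each control period).
- bot.get_image(name): name is "side" or "top" or "wrist"; returns a dict with "img" (400x640x3 uint8, red, green, blue), "mtx" (3x3 intrinsics, pixels), "extrinsics" (4x4, takes a point from camera to world coordinates). Camera axes: x right, y down, z forward; pixel columns grow to the right and rows downward; lengths in m; the calibration is good to about 2 mm. A picture is of the moment at which its call begins. There is no depth.
- bot.sign_off(): hands the job in, once; it reports no verdict.
The state is a dict: "clock": time; "joint_pos": joint angles; "qvel": joint speeds; "effort": joint torques, N m; "position": TCP position; "orientation": TCP orientation; "wrist_force": force on the tool from outside, world axes, zero at the start; "torque": the same for the moment, N m; "width": opening from 0.0 (shut) to 1.0 (fully open).
Only numpy, scipy, OpenCV 4.12 (cv2) and the standard library are available. Lean on these libraries where they do the work, as an engineer would, in place of code of your own. Each camera call takes 0.05 s, during which the arm holds its last target. There are 200 camera calls.

## Working session

There is one attempt and no reset: what is moved stays moved. The work goes in short steps, Python scripts to look and compute and a shell command to move; the robot and the scene stay as the last step left them, time stands still between calls to the robot, and variables do not carry over. Pictures are saved under pics/ and viewed, about 8 in all and at most 12, crops included, and the job is handed in when it is done.

```bash
mkdir -p pics; python3 - <<'E'
from rig import bot
import cv2,numpy as np
o=bot.get_obs();print({k:np.round(v,3).tolist() for k,v in o.items()})
for n in("side","top"):
    d=bot.get_image(n);cv2.imwrite(f"pics/{n}0.png",d["img"][:,:,::-1]);print(n,np.round(d["mtx"],1).tolist(),np.round(d["extrinsics"],3).tolist())
E
```

```text
{'clock': 0.0, 'joint_pos': [1.028, 0.277, 1.506, -0.0, 1.361, -0.121], 'qvel': [-0.0, -0.001, -0.003, -0.001, 0.001, -0.001], 'effort': [-0.002, -41.677, -24.58, -0.0, 0.011, -0.0], 'position': [0.235, 0.524, 0.23], 'orientation': [-1.571, 0.002, 1.149], 'wrist_force': [-0.186, -0.114, -0.008], 'torque': [0.017, -0.023, -0.0], 'width': 0.999}
side [[486.5, 0.0, 323.3], [0.0, 486.5, 204.5], [0.0, 0.0, 1.0]] [[0.965, -0.105, 0.24, 0.264], [-0.261, -0.471, 0.843, -0.95], [0.024, -0.876, -0.482, 0.719], [0.0, 0.0, 0.0, 1.0]]
top [[508.8, 0.0, 325.5], [0.0, 508.8, 201.0], [0.0, 0.0, 1.0]] [[0.007, -0.992, 0.129, 0.386], [-1.0, -0.005, 0.016, 0.065], [-0.015, -0.129, -0.992, 1.344], [0.0, 0.0, 0.0, 1.0]]
```

View pics/side0.png

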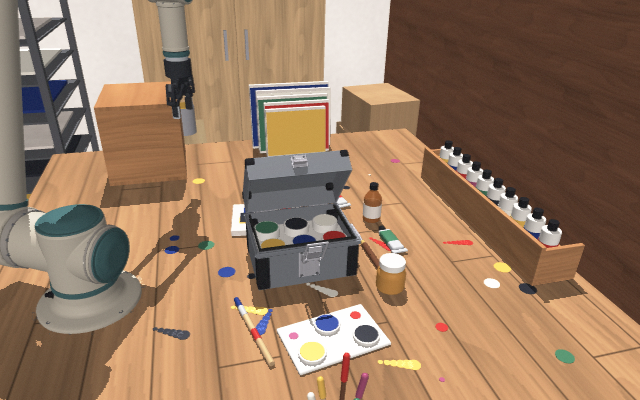

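View pics/top0.png

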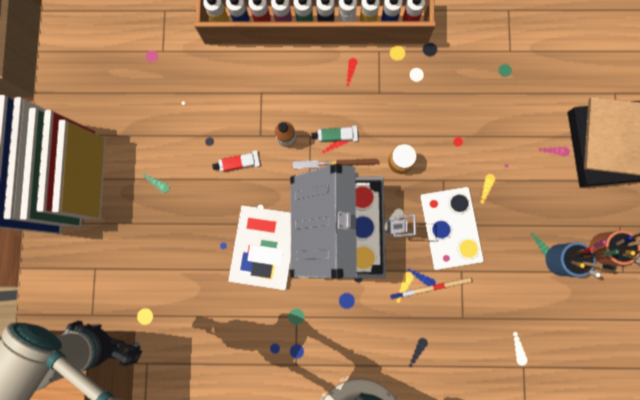

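The latch faces world −y (image right in top), lid is open at a steep angle, and the lever is raised with the loop leaning out at about top (402,226). Next I'll zoom in for precise pixels.

```bash
python3 - <<'E'
import cv2,numpy as np
a=cv2.imread("pics/side0.png")[140:295,230:370];b=cv2.imread("pics/top0.png")[150:290,280:430]
a=cv2.resize(a,None,fx=3.8,fy=3.8,interpolation=2)[:,:];b=cv2.resize(b,None,fx=4,fy=4,interpolation=2)
cv2.imwrite("pics/a.png",a);cv2.imwrite("pics/b.png",b);print(a.shape,b.shape)
E
```

```text
(589, 532, 3) (560, 600, 3)
```

View pics/a.png

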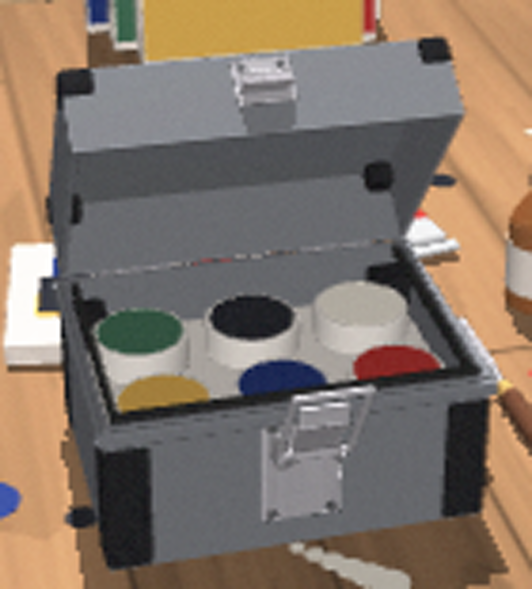

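View pics/b.png

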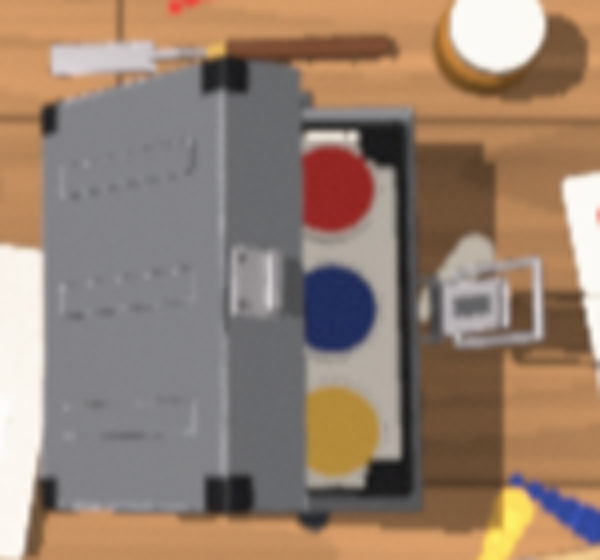

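Side crop: rim front corners are (100,440) and (492,385), lid top front corners are (60,72) and (447,40), loop bar ends are (295,398) and (372,390). Top crop: rim corners are (412,108) and (421,510), and the loop bar is at x=541, rows 258–343.

```bash
cat > h.py <<'E'
import numpy as np,cv2
K={"side":np.array([[486.5,0,323.3],[0,486.5,204.5],[0,0,1]]),"top":np.array([[508.8,0,325.5],[0,508.8,201],[0,0,1]])}
def load():
    from rig import bot
    return {n:bot.get_image(n) for n in("side","top")}
def P(d):
    E=np.linalg.inv(d["extrinsics"]);return d["mtx"]@E[:3]
def tri(D,s,t):
    X=cv2.triangulatePoints(P(D["side"]),P(D["top"]),np.array(s,float),np.array(t,float))[:,0];return X[:3]/X[3]
def plane(d,p,z):
    r=d["extrinsics"][:3,:3]@np.linalg.solve(d["mtx"],[*p,1]);o=d["extrinsics"][:3,3];return o+r*(z-o[2])/r[2]
def proj(d,X):
    q=P(d)@np.array([*X,1]);return q[:2]/q[2]
E
python3 - <<'E'
from h import *
np.set_printoptions(precision=4,suppress=True)
D=load()
S=lambda x,y:(230+x/3.8,140+y/3.8)
T=lambda x,y:(280+x/4,150+y/4)
# image left in side = robot side? near-base is small x -> top image bottom
for n,s,t in [("rimL",(100,440),(421,510)),("rimR",(492,385),(412,108)),("topL",(60,72),(235,508)),("topR",(447,40),(222,62)),
 ("botL",(70,152),(305,510)),("botR",(462,112),(300,68)),("barL",(295,398),(541,343)),("barR",(372,390),(541,258))]:
    print(n,tri(D,S(*s),T(*t)))
for t in[(421,510),(412,108)]:print("topplane",plane(D["top"],T(*t),.105))
for s in[(100,440),(492,385)]:print("sideplane",plane(D["side"],S(*s),.105))
E
```

```text
rimL [ 0.3644 -0.0604  0.0999]
rimR [ 0.6084 -0.0565  0.0996]
topL [0.3669 0.0539 0.2828]
topR [0.6039 0.061  0.2794]
botL [0.3657 0.0163 0.2488]
botR [0.6043 0.0189 0.2498]
barL [ 0.4632 -0.1256  0.156 ]
barR [ 0.5103 -0.126   0.1549]
topplane [ 0.3623 -0.0596  0.105 ]
topplane [ 0.6074 -0.056   0.105 ]
sideplane [ 0.366  -0.0681  0.105 ]
sideplane [ 0.6054 -0.0642  0.105 ]
```

```bash
python3 -m crank '{"rotation":[[0,8,0],[0,16,0],[0,24,0],[0,32,0],[0,40,0],[0,48,0],[0,56,0],[0,65.8,0]],"xyz":[[-2.3,-2,-3.1],[-4.6,-3,-6.2],[-6.9,-4,-9.3],[-9.2,-5,-12.4],[-11.5,-6,-15.5],[-14,-7,-19],[-16.5,-8,-22.5],[-19,-9,-26]],"gripper":[0,0,0,0,0,0,0,0]}'; python3 -c "
from rig import bot
o=bot.get_obs();print(o['position'],o['orientation'],o['joint_pos'])"
```

```text
clock: 0.87
position: [0.3914, 0.2491, 0.3198]
orientation: [-1.572, 0.0, 0.143]
wrist_force: [1.1, 0.6, -0.4]
width: -0.0
[0.39137735 0.24912434 0.31975154] [-1.57155640e+00  3.94939036e-04  1.43264358e-01] [ 4.17193525e-01  6.56633573e-02  1.55398548e+00 -6.25622693e-04
  1.52252965e+00  2.73959385e-01]
```

```bash
cat >> h.py <<'E'
from scipy.spatial.transform import Rotation as Ro
def rows(pts,rpy,o=None):
    from rig import bot
    o=o or bot.get_obs();R=Ro.from_euler("xyz",o["orientation"]);
    if np.ndim(rpy)==1: rpy=[rpy]*len(pts)
    for p,e in zip(pts,rpy):
        t=R.inv().apply(np.array(p)-o["position"])*100
        v=(R.inv()*Ro.from_euler("xyz",e)).as_rotvec(degrees=True);print(np.round(v,1),np.round(t,2))
E
python3 - <<'E'
from h import *
L=[(.487,.11,.31)]
for a in [.95,.88,.78,.68,.58,.48,.38,.28,.2,.14,.08,.04,.02]:
    u=np.array([-np.cos(a),np.sin(a)]);n=np.array([np.sin(a),np.cos(a)])
    p=np.array([.12,.105])+.165*u+.055*n+[.011*np.sin(a),-.002]
    L.append((.487,*p))
print(np.round(L,3));rows(L,[-np.pi/2,0,0])
E
```

```text
[[ 0.487  0.11   0.31 ]
 [ 0.487  0.078  0.269]
 [ 0.487  0.066  0.265]
 [ 0.487  0.049  0.258]
 [ 0.487  0.033  0.25 ]
 [ 0.487  0.018  0.239]
 [ 0.487  0.004  0.228]
 [ 0.487 -0.009  0.215]
 [ 0.487 -0.02   0.201]
 [ 0.487 -0.029  0.19 ]
 [ 0.487 -0.034  0.18 ]
 [ 0.487 -0.039  0.171]
 [ 0.487 -0.042  0.165]
 [ 0.487 -0.044  0.161]]
[ 0.   8.2 -0. ] [  7.48   0.98 -15.13]
[ 0.   8.2 -0. ] [  7.02   5.07 -18.33]
[ 0.   8.2 -0. ] [  6.85   5.47 -19.51]
[ 0.   8.2 -0. ] [  6.61   6.17 -21.16]
[ 0.   8.2 -0. ] [  6.38   7.04 -22.73]
[ 0.   8.2 -0. ] [  6.17   8.05 -24.22]
[ 0.   8.2 -0. ] [  5.97   9.19 -25.61]
[ 0.   8.2 -0. ] [  5.79  10.47 -26.88]
[ 0.   8.2 -0. ] [  5.62  11.85 -28.03]
[ 0.   8.2 -0. ] [  5.5   13.03 -28.84]
[ 0.   8.2 -0. ] [  5.42  13.95 -29.39]
[ 0.   8.2 -0. ] [  5.35  14.89 -29.89]
[ 0.   8.2 -0. ] [  5.31  15.54 -30.19]
[ 0.   8.2 -0. ] [  5.29  15.87 -30.33]
```

```bash
python3 -m crank '{"rotation":[[0,4,0],[0,8.2,0],[0,8.2,0],[0,8.2,0],[0,8.2,0],[0,8.2,0],[0,8.2,0]],"xyz":[[2,0,-4],[4,0.2,-8],[6,0.5,-12],[7.5,1,-15.1],[7.5,1,-15.1],[7.5,1,-15.1],[7.5,1,-15.1]],"gripper":[0,0,0,0,0,0,0]}'; python3 -c "
from h import *
L=[]
for a in [.95,.88,.78,.68,.58,.48,.38,.28,.2,.14,.08,.04,.02]:
    u=np.array([-np.cos(a),np.sin(a)]);n=np.array([np.sin(a),np.cos(a)])
    p=np.array([.12,.105])+.165*u+.055*n+[.011*np.sin(a),-.002]
    L.append((.487,*p))
rows(L,[-np.pi/2,0,0])"
```

```text
clock: 1.45
position: [0.4867, 0.1105, 0.3095]
orientation: [-1.571, 0.002, -0.001]
wrist_force: [-0.1, 0.5, -0.1]
width: -0.001
[-0.  -0.1 -0.1] [ 0.04  4.03 -3.28]
[-0.  -0.1 -0.1] [ 0.04  4.43 -4.48]
[-0.  -0.1 -0.1] [ 0.04  5.14 -6.14]
[-0.  -0.1 -0.1] [ 0.04  6.   -7.73]
[-0.  -0.1 -0.1] [ 0.05  7.01 -9.24]
[-0.  -0.1 -0.1] [  0.05   8.15 -10.64]
[-0.  -0.1 -0.1] [  0.05   9.42 -11.93]
[-0.  -0.1 -0.1] [  0.06  10.8  -13.09]
[-0.  -0.1 -0.1] [  0.06  11.98 -13.91]
[-0.  -0.1 -0.1] [  0.06  12.9  -14.47]
[-0.  -0.1 -0.1] [  0.07  13.85 -14.97]
[-0.  -0.1 -0.1] [  0.07  14.49 -15.28]
[-0.  -0.1 -0.1] [  0.07  14.82 -15.42]
```

Follow the lid arc down, in two calls.

```bash
python3 -m crank '{"rotation":[[0,0,0],[0,0,0],[0,0,0],[0,0,0],[0,0,0],[0,0,0],[0,0,0],[0,0,0]],"xyz":[[0,2.5,-1.5],[0,4,-3.3],[0,4.5,-4.5],[0,5.2,-6.2],[0,6,-7.7],[0,7,-9.2],[0,8.2,-10.6],[0,9.4,-11.9]],"gripper":[0,0,0,0,0,0,0,0]}'; python3 -c "
from h import *
o=load();cv2.imwrite('pics/m.png',np.vstack([o['side']['img'][100:300,180:440],o['top']['img'][120:300,260:520]])[:,:,::-1].repeat(2,0).repeat(2,1)[:600])" 
```

```text
clock: 2.12
position: [0.4866, -0.0071, 0.2163]
orientation: [-1.569, -0.0, 0.001]
wrist_force: [0.3, 1.9, 0.6]
width: -0.001
```

View pics/m.png

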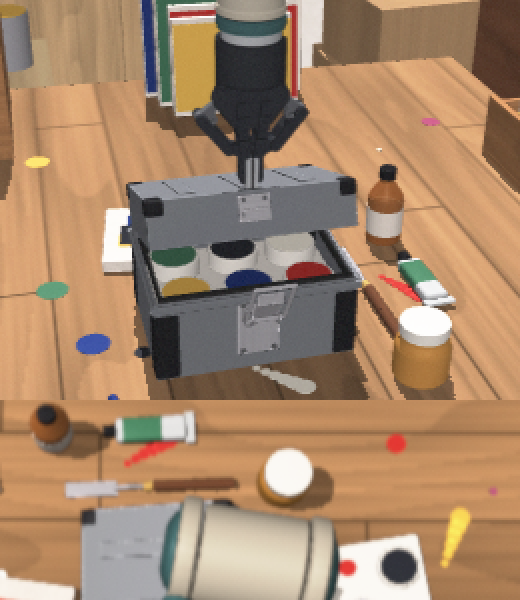

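The fingertip is riding on the lid's top and the lid is roughly 0.4 rad open. I'll continue down.

```bash
python3 -m crank '{"rotation":[[0,0,0],[0,0,0],[0,0,0],[0,0,0],[0,0,0],[0,0,0],[0,0,0],[0,0,0]],"xyz":[[0,1.5,-1.3],[0,2.6,-2.1],[0,3.6,-2.7],[0,4.4,-3.1],[0,4.9,-3.3],[0,5.2,-3.4],[0,5.4,-3.4],[0,5.4,-3.4]],"gripper":[0,0,0,0,0,0,0,0]}'
```

```text
clock: 2.88
position: [0.4851, -0.0419, 0.1628]
orientation: [-1.57, 0.004, -0.001]
wrist_force: [-4.1, 1.2, 13.1]
width: -0.003
```

```bash
python3 -m crank '{"rotation":[[0,0,0],[0,0,0],[0,0,0],[0,0,0],[0,0,0],[0,0,0],[0,0,0],[0,0,0]],"xyz":[[0.1,-3,0],[0.1,-6,-1],[0.1,-6,-5],[0.1,-6,-9],[0.1,-6,-12.3],[0.1,-6,-12.3],[0.1,-3,-12.3],[0.1,-3,-12.3]],"gripper":[0,0,0,0,0,0,0,0]}'; python3 -c "
from h import *
o=load();cv2.imwrite('pics/m2.png',np.vstack([o['side']['img'][150:300,200:400],o['top']['img'][150:300,280:480]])[:,:,::-1].repeat(2,0).repeat(2,1))" 
```

```text
clock: 3.55
position: [0.4833, -0.1639, 0.1892]
orientation: [-1.567, 0.011, -0.002]
wrist_force: [-0.7, 0.9, -1.4]
width: -0.002
```

View pics/m2.png

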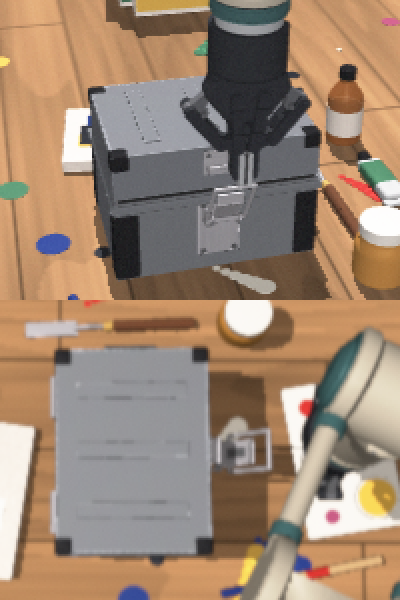

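```bash
python3 -m crank '{"rotation":[[0,0,0],[0,0,0],[0,0,0],[0,0,0],[0,0,0],[0,0,0],[0,0,0],[0,0,0]],"xyz":[[0.3,2.5,0],[0.3,4.1,0],[0.3,4.1,1],[0.3,4.1,2.3],[0.3,4.1,3.6],[0.3,4.1,4.9],[0.3,4.1,6],[0.3,4.1,6.3]],"gripper":[0,0,0,0,0,0,0,0]}'
python3 -m crank '{"rotation":[[0,0,0],[0,0,0],[0,0,0],[0,0,0]],"xyz":[[0,0,0.6],[0,0,1.3],[0,0,1.3],[0,0,1.3]],"gripper":[0,0,0,0]}'; python3 -c "
from h import *
o=load();cv2.imwrite('pics/m3.png',np.vstack([o['side']['img'][170:290,230:370],o['top']['img'][180:270,340:480]])[:,:,::-1].repeat(3,0).repeat(3,1)[:600])" 
```

```text
clock: 4.32
position: [0.4884, -0.0983, 0.1527]
orientation: [-1.568, 0.004, 0.001]
wrist_force: [-0.1, 1.3, -0.9]
width: 0.003
clock: 4.65
position: [0.4884, -0.085, 0.1526]
orientation: [-1.568, 0.004, 0.002]
wrist_force: [-0.4, 0.1, 0.5]
width: -0.003
```

View pics/m3.png

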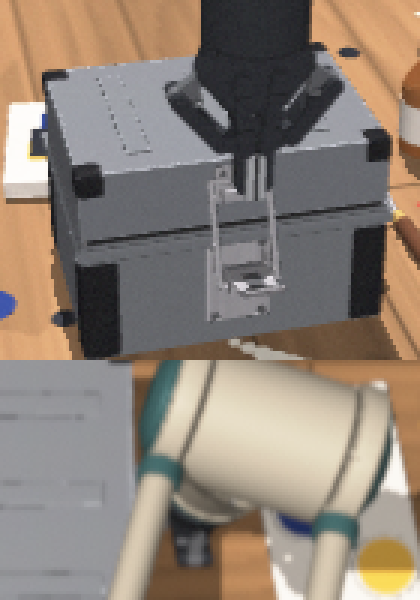

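```bash
python3 - <<'E'
from h import *
D=load();d=D["side"]
def px(p,x):
    r=d["extrinsics"][:3,:3]@np.linalg.solve(d["mtx"],[*p,1]);o=d["extrinsics"][:3,3];return o+r*(x-o[0])/r[0]
S=lambda x,y:(230+x/3,170+y/3)
def py(p,y):
    r=d["extrinsics"][:3,:3]@np.linalg.solve(d["mtx"],[*p,1]);o=d["extrinsics"][:3,3];return o+r*(y-o[1])/r[1]
for n,s in [("lipL",(233,290)),("lipR",(285,287)),("loopTL",(213,183)),("loopBL",(207,320)),("loopTR",(268,195)),("loopBR",(278,272))]:
    for y in(-.067,-.09,-.145): print(n,y,np.round(py(S(*s),y),3))
for l in (2.4,2,1.7,1.5,1.2):
    t=l+.15;print(l,[(np.array(proj(d,(x,-.077-.068*np.sin(t),.078-.068*np.cos(t))))-[230,170])*3 for x in(.472,.502)])
for p in[(.465,-.067,.142),(.509,-.067,.142),(.487,-.067,.142)]:print((proj(d,p)-[230,170])*3)
E
```

```text
lipL -0.067 [ 0.482 -0.067  0.056]
lipL -0.09 [ 0.476 -0.09   0.073]
lipL -0.145 [ 0.463 -0.145  0.114]
lipR -0.067 [ 0.523 -0.067  0.052]
lipR -0.09 [ 0.517 -0.09   0.069]
lipR -0.145 [ 0.501 -0.145  0.111]
loopTL -0.067 [ 0.466 -0.067  0.154]
loopTL -0.09 [ 0.461 -0.09   0.169]
loopTL -0.145 [ 0.448 -0.145  0.204]
loopBL -0.067 [ 0.462 -0.067  0.031]
loopBL -0.09 [ 0.457 -0.09   0.049]
loopBL -0.145 [ 0.444 -0.145  0.092]
loopTR -0.067 [ 0.508 -0.067  0.138]
loopTR -0.09 [ 0.502 -0.09   0.153]
loopTR -0.145 [ 0.486 -0.145  0.189]
loopBR -0.067 [ 0.517 -0.067  0.067]
loopBR -0.09 [ 0.511 -0.09   0.084]
loopBR -0.145 [ 0.495 -0.145  0.124]
2.4 [array([235.91879842, 240.52795428]), array([276.75960795, 235.15507595])]
2 [array([242.00462121, 278.00703186]), array([283.06905229, 272.33840997])]
1.7 [array([244.56471898, 306.28159481]), array([285.54119369, 300.4262807 ])]
1.5 [array([245.15044311, 323.53733627]), array([285.94998242, 317.58738329])]
1.2 [array([244.30733863, 345.07317605]), array([284.68724167, 339.03786985])]
[211.33737504 197.25854016]
[269.34742535 190.08162222]
[240.4848957  193.65245186]
```

The loop now stands up against the lid with its bar near z = 0.153, above the catch. The lever has sunk to about 1.9 (lip at side (316,266)). Next I'll retract, tilt the tool and go above the handle.

```bash
python3 -m crank '{"rotation":[[0,0,0],[0,0,0],[7,0,0],[14,0,0],[21,0,0],[28,0,0],[28,0,0],[28,0,0]],"xyz":[[0,0,-2],[0,0,-4],[0,0,-4],[0,0,-4],[0,0.5,-4],[0,1.5,-4],[0,1.8,-4],[0,1.8,-4]],"gripper":[0,0,0,0,0,0,0,0]}'; python3 - <<'E'
from h import *
L=[];E=[]
for t,r,T in [(2.0,.05,30),(1.8,.05,33),(1.6,.05,36),(1.4,.05,40),(1.2,.05,44),(1.05,.05,48),(.9,.05,52),(.8,.05,55)]:
    L.append((.487,-.077-r*np.sin(t),.078-r*np.cos(t)));E.append([-np.pi/2+np.radians(T),0,0])
rows(L,E)
o=load();cv2.imwrite('pics/m4.png',np.vstack([o['side']['img'][170:290,230:370],o['top']['img'][180:270,340:480]])[:,:,::-1].repeat(3,0).repeat(3,1)[:600])
E
```

```text
clock: 5.52
position: [0.4875, -0.1272, 0.1325]
orientation: [-1.079, 0.008, -0.003]
wrist_force: [-0.2, 0.4, -0.6]
width: 0.008
[ 1.8 -0.4 -0.3] [-0.02  3.19 -1.17]
[ 4.8 -0.4 -0.3] [-0.01  3.87 -1.9 ]
[ 7.8 -0.4 -0.3] [-0.    4.68 -2.49]
[11.8 -0.4 -0.3] [ 0.    5.59 -2.89]
[15.8 -0.4 -0.3] [ 0.01  6.57 -3.11]
[19.8 -0.4 -0.3] [ 0.02  7.32 -3.15]
[23.8 -0.4 -0.3] [ 0.02  8.06 -3.07]
[26.8 -0.4 -0.2] [ 0.02  8.55 -2.96]
```

View pics/m4.png

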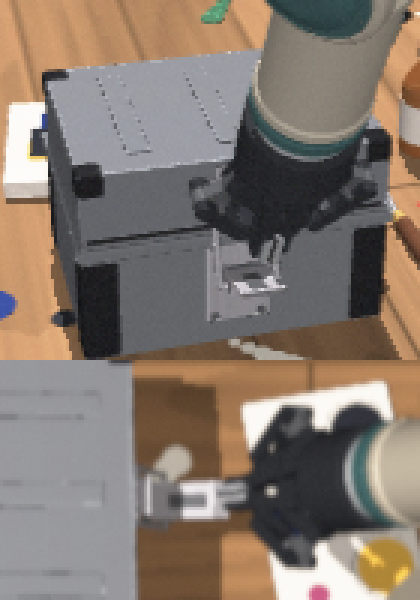

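The loop stays against the lid (bar side hidden by the gripper), and the fingertip is above the handle. I'll press along the arc.

```bash
python3 -m crank '{"rotation":[[0,0,0],[1,0,0],[2,0,0],[3,0,0],[5,0,0],[6.5,0,0],[8,0,0],[8,0,0]],"xyz":[[0,1.2,-0.4],[0,2.2,-0.8],[0,3.2,-1.2],[0,3.5,-1.6],[0,3.9,-1.9],[0,4.3,-2.2],[0,4.7,-2.5],[0,4.7,-2.5]],"gripper":[0,0,0,0,0,0,0,0]}'; python3 - <<'E'
from h import *
L=[];E=[]
for t,r,T in [(1.4,.05,38),(1.2,.05,42),(1.05,.05,46),(.9,.05,50),(.75,.05,54),(.6,.05,58),(.45,.05,60),(.3,.05,60),(.15,.05,60)]:
    L.append((.487,-.077-r*np.sin(t),.078-r*np.cos(t)));E.append([-np.pi/2+np.radians(T),0,0])
rows(L,E)
o=load();cv2.imwrite('pics/m5.png',np.vstack([o['side']['img'][170:290,230:370],o['top']['img'][180:270,340:480]])[:,:,::-1].repeat(3,0).repeat(3,1)[:600])
E
```

```text
clock: 6.28
position: [0.4875, -0.1253, 0.0799]
orientation: [-0.937, 0.007, -0.0]
wrist_force: [0.9, 0.2, -0.4]
width: -0.001
[ 1.7 -0.3 -0.3] [-0.04  0.79 -0.7 ]
[ 5.7 -0.3 -0.3] [-0.04  1.72 -1.05]
[ 9.7 -0.3 -0.3] [-0.03  2.45 -1.19]
[13.7 -0.3 -0.3] [-0.03  3.2  -1.22]
[17.7 -0.3 -0.3] [-0.02  3.95 -1.13]
[21.7 -0.3 -0.3] [-0.02  4.67 -0.94]
[23.7 -0.3 -0.3] [-0.02  5.36 -0.64]
[23.7 -0.3 -0.3] [-0.02  5.99 -0.24]
[23.7 -0.3 -0.3] [-0.02  6.56  0.25]
```

View pics/m5.png

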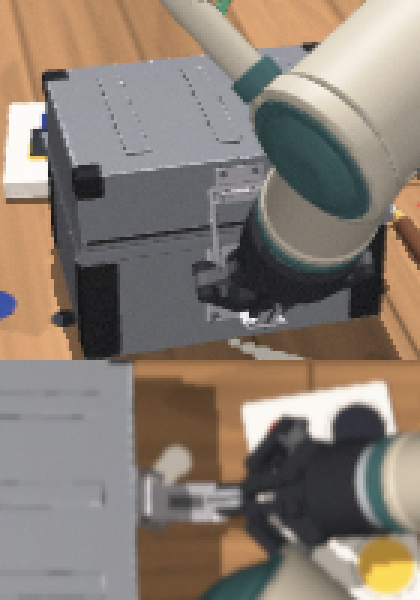

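```bash
python3 -m crank '{"rotation":[[1.7,0,0],[4,0,0],[6,0,0],[8,0,0],[10,0,0],[12,0,0],[14,0,0],[14,0,0]],"xyz":[[0,0.4,-0.4],[0,0.8,-0.7],[0,1.3,-0.9],[0,1.7,-1.05],[0,2.1,-1.1],[0,2.45,-1.2],[0,3.2,-1.2],[0,3.2,-1.2]],"gripper":[0,0,0,0,0,0,0,0]}'; python3 - <<'E'
from h import *
L=[];E=[]
for t,r,T in [(.75,.05,54),(.6,.05,58),(.45,.05,60),(.3,.05,60),(.15,.05,60),(.05,.05,60)]:
    L.append((.487,-.077-r*np.sin(t),.078-r*np.cos(t)));E.append([-np.pi/2+np.radians(T),0,0])
rows(L,E)
o=load();cv2.imwrite('pics/m6.png',np.vstack([o['side']['img'][170:290,230:370],o['top']['img'][180:270,340:480]])[:,:,::-1].repeat(3,0).repeat(3,1)[:600])
E
```

```text
clock: 7.05
position: [0.4873, -0.1164, 0.0461]
orientation: [-0.692, 0.008, -0.001]
wrist_force: [1.1, 0.5, 2.3]
width: -0.005
[ 3.7 -0.4 -0.2] [-0.03  0.71 -0.02]
[ 7.7 -0.4 -0.2] [-0.02  1.46 -0.01]
[ 9.7 -0.4 -0.2] [-0.02  2.2   0.12]
[ 9.7 -0.4 -0.2] [-0.02  2.91  0.35]
[ 9.7 -0.4 -0.2] [-0.02  3.58  0.69]
[ 9.7 -0.4 -0.2] [-0.02  4.    0.97]
```

View pics/m6.png

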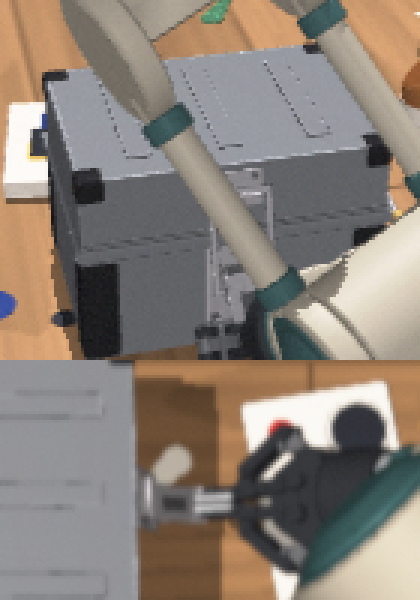

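The bar sits at the catch (side row ≈ 235), the seam gap has narrowed and the handle is about 0.8 rad out. Now the final press.

```bash
python3 -m crank '{"rotation":[[3,0,0],[6,0,0],[9,0,0],[9,0,0],[9,0,0],[9,0,0],[9,0,0],[9,0,0]],"xyz":[[0,0.7,0.1],[0,1.4,0.2],[0,2,0.4],[0,2.7,0.7],[0,3.3,1],[0,3.6,1.3],[0,3.7,1.4],[0,3.7,1.4]],"gripper":[0,0,0,0,0,0,0,0]}'
```

```text
clock: 7.82
position: [0.4871, -0.0798, 0.0341]
orientation: [-0.543, 0.006, 0.002]
wrist_force: [-0.3, 0.1, -0.4]
width: -0.003
```

```bash
python3 -m crank '{"rotation":[[0,0,0],[0,0,0],[0,0,0],[0,0,0],[-5,0,0],[-10,0,0],[-15,0,0],[-15,0,0]],"xyz":[[0,-2,0],[0,-5,0],[0,-9,0],[0,-11,-1],[0,-14,-4],[0,-18,-4],[0,-22,-4],[0,-24,-4]],"gripper":[0,0,0,0,0,0,0,0]}'; python3 - <<'E'
from h import *
from rig import bot
o=bot.get_obs();print(o['joint_pos'])
L=[(.40,-.30,.25),(.3,-.4,.3)];rows(L,o['orientation'])
E
```

```text
clock: 8.48
position: [0.4896, -0.3086, 0.1295]
orientation: [-0.815, -0.001, 0.002]
wrist_force: [1.6, 0.6, -0.5]
width: -0.003
[-0.94448584  0.66291557  1.36051511  0.42070836  1.7538276  -1.00681475]
[0. 0. 0.] [-8.95 -8.17  8.91]
[0. 0. 0.] [-18.97 -18.66   5.09]
```

Clear the view and look.

```bash
python3 -m crank '{"rotation":[[0,0,0],[0,0,0],[-5,0,0],[-12,0,0],[-19,0,0],[-26,0,0],[-33,0,0],[-40,0,0]],"xyz":[[-2,-3,1],[-4,-5.5,3],[-6.5,-8,5],[-9,-10,6],[-12,-13,6],[-15,-15,6],[-18,-18,5],[-19,-19,5]],"gripper":[0,0,0,0,0,0,0,0]}'; python3 - <<'E'
from h import *
o=load();D=o
cv2.imwrite('pics/end.png',np.vstack([cv2.resize(o['side']['img'][130:380,170:430],None,fx=1.4,fy=1.4),cv2.resize(o['top']['img'][110:300,200:490],(364,238))])[:,:,::-1])
c=cv2.resize(o['side']['img'][185:285,250:370],None,fx=6,fy=6,interpolation=2)[:,:,::-1];cv2.imwrite('pics/end2.png',c)
# bystander shift: changed pixels vs first top frame
a=cv2.imread('pics/top0.png');b=o['top']['img'][:,:,::-1]
m=(cv2.absdiff(a,b).max(2)>50).astype(np.uint8);n,_,s,_=cv2.connectedComponentsWithStats(m)
print([x.tolist() for x in s[1:] if x[4]>15])
for p in[(.465,-.067,.139),(.509,-.067,.139)]:print("bar exp",(proj(D['side'],p)-[250,185])*6)
for l in(0,.2,.5):
    t=l+.15;print(l,[(proj(D['side'],(x,-.077-.068*np.sin(t),.078-.068*np.cos(t)))-[250,185])*6 for x in(.472,.502)])
E
```

```text
clock: 9.15
position: [0.297, -0.4059, 0.3055]
orientation: [-1.525, -0.001, -0.001]
wrist_force: [1.0, -0.1, -0.5]
width: 0.0
[[290, 164, 65, 22, 507], [376, 173, 9, 8, 61], [354, 180, 33, 96, 1484], [357, 183, 12, 2, 19], [292, 187, 17, 22, 242], [391, 188, 36, 50, 708], [290, 209, 19, 60, 737], [350, 214, 24, 24, 401], [388, 220, 3, 12, 24], [406, 238, 9, 42, 311], [428, 240, 10, 2, 18], [331, 267, 14, 11, 128], [291, 269, 25, 9, 189], [368, 279, 37, 4, 78], [192, 285, 448, 115, 20207], [63, 320, 43, 20, 364], [0, 322, 106, 78, 4666], [83, 336, 9, 29, 46], [133, 345, 9, 18, 102], [359, 374, 7, 3, 16], [394, 388, 20, 12, 165], [425, 394, 12, 6, 33], [444, 397, 18, 3, 34]]
bar exp [302.66212318 311.42250842]
bar exp [418.52743107 297.02041057]
0 [array([331.64213561, 619.46150697]), array([407.43040993, 608.04566827])]
0.2 [array([339.68117738, 633.81561041]), array([416.28291758, 622.17644551])]
0.5 [array([351.01270236, 642.82528051]), array([428.92240661, 630.91662986])]
```

View pics/end2.png

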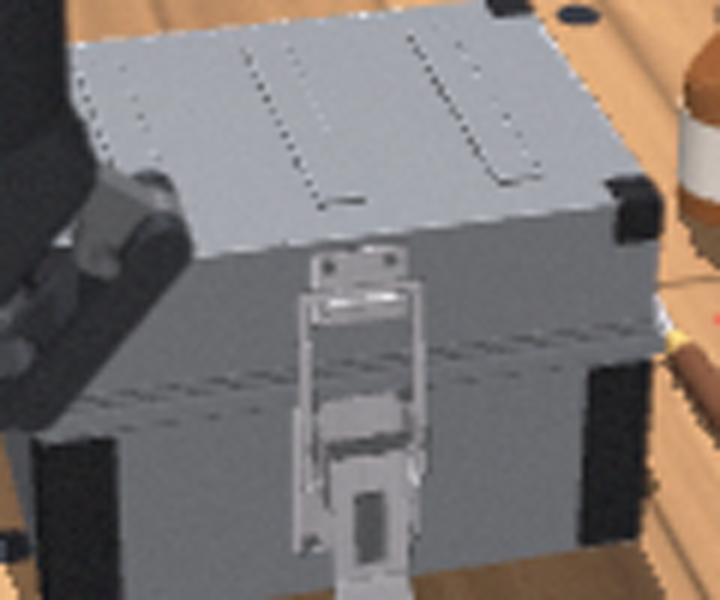

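View pics/end.png

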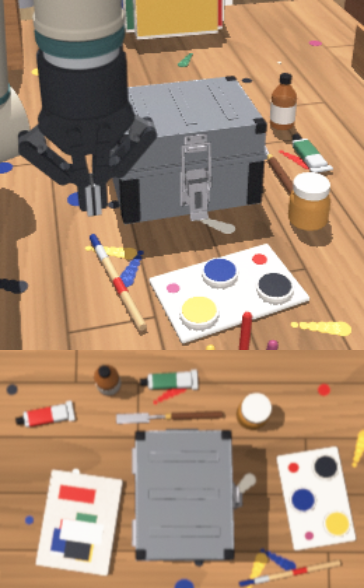

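```bash
python3 - <<'E'
from h import *
D=load();d=D['side'];s=d['img'][:,:,::-1]
m=cv2.imread('pics/m2.png')[:300:2,::2]
a=cv2.cvtColor(m,6).astype(np.float64);b=cv2.cvtColor(np.ascontiguousarray(s[150:300,200:400]),6).astype(np.float64)
for n,(y0,y1,x0,x1) in {"lid cap":(60,80,146,162),"lid capL":(70,90,50,70),"body cap (ref)":(98,130,144,162)}.items():
    w=cv2.createHanningWindow((x1-x0,y1-y0),cv2.CV_64F);print(n,np.round(cv2.phaseCorrelate(a[y0:y1,x0:x1].copy(),b[y0:y1,x0:x1].copy(),w),2))
P_=lambda p:np.round((proj(d,p)-[250,185])*6)
print("exp shift 3.2mm",proj(d,(.6,-.06,.16))-proj(d,(.6,-.06,.1632)))
print("edge",P_((.487,-.061,.1605)),"bar hooked",P_((.487,-.067,.139)),"bar outside lip",P_((.487,-.080,.139)),"rimseam",P_((.487,-.061,.106)))
# lever lip bottom: brightness column profile
g=cv2.cvtColor(np.ascontiguousarray(s),6);print(g[276:296,308:320:3].T.tolist(), "home lip rows",proj(d,(.472,-.0872-.0,.0108)),proj(d,(.487,-.0872,.0108)))
print(bot.get_obs()['clock'] if 0 else '')
E
```

```text
Traceback (most recent call last):
ValueError: setting an array element with a sequence. The requested array has an inhomogeneous shape after 1 dimensions. The detected shape was (2,) + inhomogeneous part.
```

```bash
python3 - <<'E'
from h import *
D=load();d=D['side'];s=d['img'][:,:,::-1]
m=cv2.imread('pics/m2.png')[:300:2,::2]
a=cv2.cvtColor(m,6).astype(np.float64);b=cv2.cvtColor(np.ascontiguousarray(s[150:300,200:400]),6).astype(np.float64)
for n,(y0,y1,x0,x1) in {"lid cap":(60,80,146,162),"body cap (ref)":(98,130,144,162)}.items():
    w=cv2.createHanningWindow((x1-x0,y1-y0),cv2.CV_64F);print(n,cv2.phaseCorrelate(a[y0:y1,x0:x1].copy(),b[y0:y1,x0:x1].copy(),w))
P_=lambda p:np.round((proj(d,p)-[250,185])*6)
print("exp shift 3.2mm",proj(d,(.6,-.06,.16))-proj(d,(.6,-.06,.1632)))
print("edge",P_((.487,-.061,.1605)),"bar hooked",P_((.487,-.067,.139)),"bar outside lip",P_((.487,-.080,.139)),"rimseam",P_((.487,-.061,.106)))
E
```

```text
lid cap ((0.10842583308096376, 0.19872827050598652), 0.7882275657729418)
body cap (ref) ((0.14715746470865199, -0.061806232877092526), 1.0289890064749727)
exp shift 3.2mm [-0.08306166  1.21967106]
edge [358. 246.] bar hooked [361. 304.] bar outside lip [369. 323.] rimseam [356. 370.]
```

The lid-shift check is weak because the patch is tiny and partly noisy. I'll move the arm out of view and measure the lid's front edge against the pre-latch frames.

```bash
python3 -m crank '{"rotation":[[0,0,0],[0,0,0],[0,0,0],[0,0,0],[0,0,0],[0,0,0]],"xyz":[[-2,-3,-2],[-4,-6,-4],[-6,-9,-6],[-8,-12,-8],[-8,-12,-8],[-8,-12,-8]],"gripper":[0,0,0,0,0,0]}'; python3 - <<'E'
from h import *
D=load();d=D['side'];now=cv2.cvtColor(d['img'][170:290,230:370],cv2.COLOR_RGB2GRAY).astype(float)
def L(f,k,r0,c0):
    m=cv2.cvtColor(cv2.imread(f),6)
    return m
fr={}
for f in("m3","m4","m5","m6"):fr[f]=cv2.cvtColor(cv2.imread(f"pics/{f}.png")[:360:3,::3],6).astype(float)
fr["now"]=now
def edge(g,c,e,w=5):   # subpixel row of strongest gradient near predicted row e
    r0=int(e)-w;p=cv2.GaussianBlur(g,(3,3),0)[r0:r0+2*w,c];q=np.abs(np.diff(p));return r0+.5+(q*np.arange(len(q))).sum()/q.sum()
for n,z in(("lid top edge",.1605),("rim/body",None)):
    if z is None: continue
    for k,g in fr.items():
        print(n,k,[round(edge(g,int(u-230),v-170),2) for u,v in[proj(d,(x,-.061,z)) for x in(.40,.415,.43,.445,.455)]])
for k,g in fr.items(): # seam profile
    u,v=proj(d,(.42,-.061,.105));c=int(u-230);r=int(v-170);print(k,g[r-8:r+8,c-1:c+2].mean(1).astype(int).tolist())
cv2.imwrite('pics/e3.png',cv2.cvtColor(d['img'],4))
E
```

```text
clock: 9.95
position: [0.2204, -0.4921, 0.4146]
orientation: [-1.508, -0.001, 0.0]
wrist_force: [-0.6, 0.6, -0.8]
width: 0.001
lid top edge m3 [np.float64(57.66), np.float64(56.56), np.float64(55.92), np.float64(54.87), np.float64(54.39)]
lid top edge m4 [np.float64(57.47), np.float64(56.62), np.float64(55.75), np.float64(54.85), np.float64(55.93)]
lid top edge m5 [np.float64(57.61), np.float64(56.68), np.float64(55.88), np.float64(55.21), np.float64(54.63)]
lid top edge m6 [np.float64(59.39), np.float64(58.37), np.float64(57.55), np.float64(57.33), np.float64(56.82)]
lid top edge now [np.float64(59.02), np.float64(58.3), np.float64(57.5), np.float64(56.57), np.float64(55.71)]
m3 [102, 105, 104, 103, 103, 74, 36, 91, 98, 106, 105, 104, 104, 100, 103, 101]
m4 [101, 101, 102, 103, 100, 75, 35, 88, 96, 106, 102, 100, 101, 97, 101, 100]
m5 [100, 100, 100, 99, 100, 100, 38, 87, 94, 101, 100, 100, 101, 97, 99, 99]
m6 [98, 98, 97, 97, 96, 98, 98, 82, 93, 101, 100, 98, 99, 95, 98, 99]
now [111, 110, 111, 110, 110, 109, 114, 97, 105, 113, 114, 110, 111, 106, 110, 111]
```

The front edge of the lid has dropped about 1.6 px and the seam gap is closed, and it stays so with the robot clear. I'm handing it in.

```bash
python3 -c "
from rig import bot
print(bot.sign_off())"
```

```text
the job is handed in; nothing more can be done
None
```

The paint case is shut and latched, and I handed it in at about 10 s on the robot's clock. I pressed the lid down along its arc onto the seal and tipped the loop over behind the catch. I then swung the lever down in three strokes until it went home, and backed the arm clear.

**Checks that agreed**
- **Lid tight:** its front edge sits about 1.6 px lower than before latching, where about 1.2 px is expected for the latch pulling it tight. The dark seam gap has closed, and both stayed so with the arm away.
- **Lever home:** its end lies close to the computed home position in the picture, nearer to home than to 0.2 rad. The force was near zero after the last press. The lever angle was only judged from pictures.
- **Forces:** the readings I saw at the end of each move peaked at about 14 N, when pressing the lid onto the seal.
- **Surrounding items:** the palette, canvas, jar, bottle, tubes, knife and brush look unmoved. The changes near the case in the top view fit the lid, latch and shadows, but I did not measure each item.

**Checks that disagreed**
- A first small-patch comparison showed only about 0.26 px of lid movement. I put that down to noise, and the edge measurement replaced it.
- The loop bar appears about 2 px higher than I computed for the hooked position, though the picture shows it behind the catch lip.
- The lever had sunk from about 2.35 to 1.9 rad when I tipped the loop. The bar still cleared the catch.

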